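# Shut the artist's paint case

### The arm

A 6-joint arm with a two-finger parallel gripper is mounted at the origin on the work surface. World frame = base frame: x ahead of the robot, y to its left, z up, the work surface at z = 0. Lengths are in mm, angles in rad, forces in N, time in s.
With the tool pointing down it reaches from about 300 to 775 mm from the base axis. Payload 14.6 kg.
Tool frame: the origin (TCP) lies midway between the tips of the shut fingers; the grasp point (between the pads) lies manip.grasp_offset behind it (manip.grasp_offset is the distance from the TCP to the grasp point, in mm); z points along the fingers, y is the direction in which the jaws open and shut (so a half turn about z gives the same grasp; the last joint's range is limited). The gripper opens to 94 mm and grips with 3 to 60 N. Pads are 16 mm wide; open, the fingers measure 119 mm over their backs; the gripper's body (75 mm by 177 mm) begins 78 mm behind the grasp point.
Start: joints at [1.206, 0.3, 1.521, -0, 1.321, -0.067], TCP at [161.377, 525.782, 205.446] pointing down, gripper open.
Joint ranges: [-3.03, 3.03], [-0.79, 2.21], [0.23, 2.52], [-1.04, 4.18], [0, 3.07], [-2.55, 2.55]. Speed limits (rad/s): [2.22, 2.22, 2.57, 3.14, 3.14, 3.14].

### API

Orientations are given as [roll, pitch, yaw] about the fixed x, y, z axes, in that order (R = Rz(yaw) Ry(pitch) Rx(roll)).
In Python, from cell import monitor, vision, order, manip gives the robot as it stands.
- The arm moves only by the shell command python3 -m jog 'ROWS' [FORCE]. ROWS is JSON, a list of rows, each a list of 7 numbers: the shift along the tool's x, y, z in cm, then the turn, a rotation vector about the tool's x, y, z in rad, then the opening in per cent of the stroke, from 0 (shut) to 100 (fully open). In form: [[tx, ty, tz, rx, ry, rz, jaw], ...]. A call has 1 to 8 rows; each row shifts and turns the commanded pose from where the row before left it, along the tool's axes as they then stand; what a row does not reach is not made up. A row lasts 1/10 s, in which the tool goes at most 50 mm and 8.59 degrees, less where a joint would pass 70% of its speed; a pose out of reach is approached as far as the arm can. A call is refused whole if a number of a shift passes 5 or a number of a turn 0.15, either way. A call with a gripper value outside its range is refused whole. The fingers move at their own pace and stop on an object; FORCE is the grip in N (left out, the last holds). Time passes only in rows, so rows that do not move let the fingers close. It gives the time, the measured TCP pose, the force and the opening at its end, in the units of the state.
- monitor.read_state(): the state, without advancing time (a new reading comes with each control period).
- vision.camera(name): name is "scene" or "top" or "wrist"; returns a dict with "color" (400x640x3 uint8, blue, green, red), "fx", "fy", "cx", "cy" (pixels), "distortion" ([k1, k2, p1, p2, k3] as OpenCV has them; the pictures are not rectified), "cam_to_world" (4x4, takes a point from camera to world coordinates); the wrist camera has in their place "tool_from_camera" (4x4, takes a point from camera to tool coordinates, whose origin is the TCP and whose axes are the flange's). Camera axes: x right, y down, z forward; pixel columns grow to the right and rows downward; lengths in mm; the calibration is good to about 2 mm. A picture is of the moment at which its call begins: read the wrist's pose just before it. There is no depth.
- order.sign_off(): hands the job in, once; it reports no verdict.
The state is a dict: "clock": time; "joints": joint angles; "qd": joint speeds; "effort": joint torques, N m; "eef_pos": TCP position; "eef_rot": TCP orientation; "wrist_force": force on the tool from outside, world axes, zero at the start; "moment": the same for the moment, N m; "finger_gap": finger opening in mm.
Only numpy, scipy, OpenCV 4.12 (cv2) and the standard library are available. Lean on these libraries where they do the work, as an engineer would, in place of code of your own. Each camera call takes 0.05 s, during which the arm holds its last target.

### The job

Pack up the open wooden paint case: swing its leaning lid over onto the lower half and press the front down until both catches snap and the two halves meet edge to edge all the way along. Bring the lid down under control without letting it slam, keep the case where it stands, and leave the tumbler, the paint bottle, the water cup and the round wooden blank undisturbed.

Things in the scene. Friction and masses are not known exactly. Their poses are not given: they have to be found in the camera images.
- case: Lower half of a wooden artist's paint case with brass corners, paint tubes inside; 2.7 to 3.6 kg, loose on the table. 200 mm deep (x) by 280 mm long (y); each half is a shell 36 mm high, 72 mm when closed. Origin: centre of its underside, z up. -x points to its front, where a carrying handle sticks out 27 mm at z = 9 to 25 mm, |y| up to 53 mm; +x points to its hinged back.
- case_front (a point): Middle of the lower half's front rim (case x = -100, y = 0, z = 36 mm), axes as the case. A sprung brass roller catch sits in the front face 95 mm either side. The catches start to resist when the lid's front edge is 11 mm above shut; about 10 to 15 N down on the lid's front edge carries it over them, at about 5 mm it snaps and is then held shut.
- lid (a joint): Angle of the upper half (lid), rad: 0 = shut, rims edge to edge; 1.57 = upright; it starts leaning back at 1.95 to 2.2 and stops at 2.3. It turns about the hinge line (case y). A friction hinge (0.7 N m) keeps the 0.5 kg lid at whatever angle it is left; moving it takes 1 to 6 N at the free edge.
- lid_hinge (a point): Middle of the hinge line, on the case's back face at rim height (case x = +100, y = 0, z = 36 mm). Its axes turn with the lid: -x from hinge to free edge, z out of the lid's outer face (up when shut), y along the hinge as the case's y.
- lid_edge (a point): Middle of the lid's free edge face, at half its thickness: 200 mm from the hinge, 18 mm above the rim plane; axes as lid_hinge. The lid is a hollow shell 36 mm thick: flat outer panel 6 mm, walls 9 mm, palette board 22 mm inside the rim. At this edge it can be pinched across its 36 mm, tool in line with the lid. Catch tongues 95 mm either side stand out 12 mm and hang 16 mm past the rim.
- tumbler: Green drinks tumbler with side handle, about 92 mm wide at the top, 202 mm high with its lid (straw to 260 mm), its handle turned away from the case, standing beyond the front of the case. Bystander. Origin: centre of the underside, z up.
- paint_bottle: White paint bottle, 38 mm diameter, 115 mm high, standing before the front of the case. Bystander. Origin: centre of the underside, z up.
- water_cup: White cup, 76 mm across the rim, 85 mm high, standing behind the leaning lid. Bystander. Origin: centre of the underside, z up.
- sign_blank: Round flat wooden blank, 110 mm diameter, 8 mm thick, lying flat on the table beside the case. Bystander. Origin: centre of the underside, z up.

How it is judged:
By the outcome, as a careful person would: the job done as asked, in the order asked, and still so for the second after the job is handed in, with the robot touching nothing.
It also fails if it takes over 58 s, if anything falls off the work surface, if the arm or the gripper's body presses on something with over 40 N, if the wrist force passes 120 N, or if a joint passes its speed limit or range.

## Working session

There is one attempt and no reset: what is moved stays moved. The work goes in short steps, Python scripts to look and compute and a shell command to move; the robot and the scene stay as the last step left them, time stands still between calls to the robot, and variables do not carry over. Pictures are saved under pics/ and viewed, and the job is handed in when it is done.

```bash
ls; mkdir -p pics; python3 - <<'E'
from cell import monitor, vision, order, manip
import cv2
print(monitor.read_state()); print(manip.grasp_offset, [a for a in dir(manip) if a[0]!='_'])
for n in ["scene","top","wrist"]:
    d=vision.camera(n); cv2.imwrite(f"pics/{n}0.png",d["color"])
    print(n,{k:(v if not hasattr(v,'tolist') else v.tolist()) for k,v in d.items() if k!="color"})
E
```

```text
pics
{'clock': 0.0, 'joints': array([ 1.20638012e+00,  3.00477335e-01,  1.52159843e+00,  7.10985168e-06,
        1.32067195e+00, -6.65835104e-02]), 'qd': array([ 0.00046097, -0.00141593,  0.00048099, -0.00084693, -0.0013046 ,
       -0.00041476]), 'effort': array([-1.65316538e-03, -5.31809556e+01, -3.52733159e+01,  7.07525178e-02,
        2.44310807e-02, -6.58159274e-05]), 'eef_pos': array([161.29540747, 525.54229203, 204.87556478]), 'eef_rot': array([-3.14044061e+00, -8.37227400e-05,  2.84375814e+00]), 'wrist_force': array([ 0.93913883, -0.74061935, -0.03346186]), 'moment': array([0.02543798, 0.02356211, 0.01948494]), 'finger_gap': 94.20422219870579}
18.8 ['Unreachable', 'grasp_offset']
scene {'fx': 448.82939071022554, 'fy': 448.82939071022554, 'cx': 309.64521149961183, 'cy': 196.06015508636796, 'distortion': [-0.08712417325427292, 0.0, 0.0, 0.0, 0.0], 'cam_to_world': [[-0.16806319136544293, 0.622638980062381, -0.7642483001060195, 1355.6064256677257], [0.9857349356053455, 0.11324377189739683, -0.12450897499206906, 160.3715699009991], [0.009022218972504971, -0.774271624582309, -0.632
[... 288 characters left out ...]
76657918383, 386.5272199428331], [-0.9995915432917348, -0.021208790037535986, 0.01915551630187606, 27.795512335060057], [-0.014881416591221015, -0.18595633853304638, -0.9824453081976733, 1079.4496812870545], [0.0, 0.0, 0.0, 1.0]]}
wrist {'fx': 343.049468737989, 'fy': 343.049468737989, 'cx': 328.82195216562803, 'cy': 199.65054801217167, 'distortion': [-0.0637389170409286, 0.0, 0.0, 0.0, 0.0], 'tool_from_camera': [[0.0009211238108265946, -0.9627907205860622, -0.2702465168772672, 78.14359810586613], [0.9999991929459006, 0.0011233174775729942, -0.0005935194951004277, 0.2338272909988559], [0.0008750076980310983, -0.2702457520687689, 0.9627909782763407, -179.49156623112052], [0.0, 0.0, 0.0, 1.0]]}
```

View pics/scene0.png

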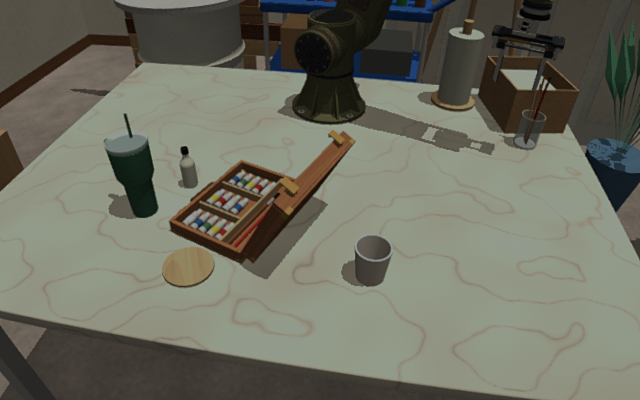

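View pics/top0.png

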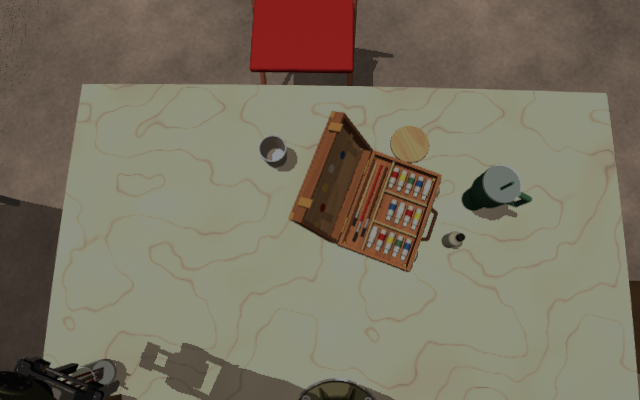

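View pics/wrist0.png

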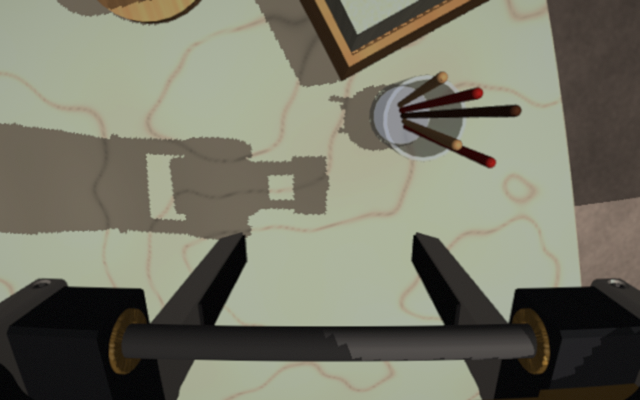

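```bash
python3 - <<'E'
import cv2
im=cv2.imread("pics/top0.png")[100:290,240:460]
cv2.imwrite("pics/topz.png",cv2.resize(im,None,fx=3.6,fy=3.1,interpolation=cv2.INTER_CUBIC)[:600,:800])
im=cv2.imread("pics/scene0.png")[115:290,150:400]
cv2.imwrite("pics/scenez.png",cv2.resize(im,None,fx=3.2,fy=3.2,interpolation=cv2.INTER_CUBIC))
E
```

```text
(no output)
```

View pics/topz.png

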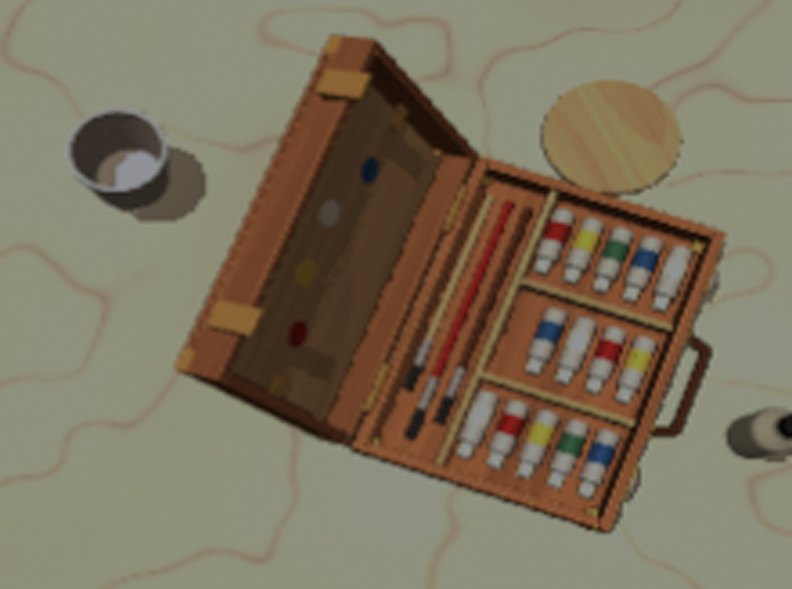

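View pics/scenez.png

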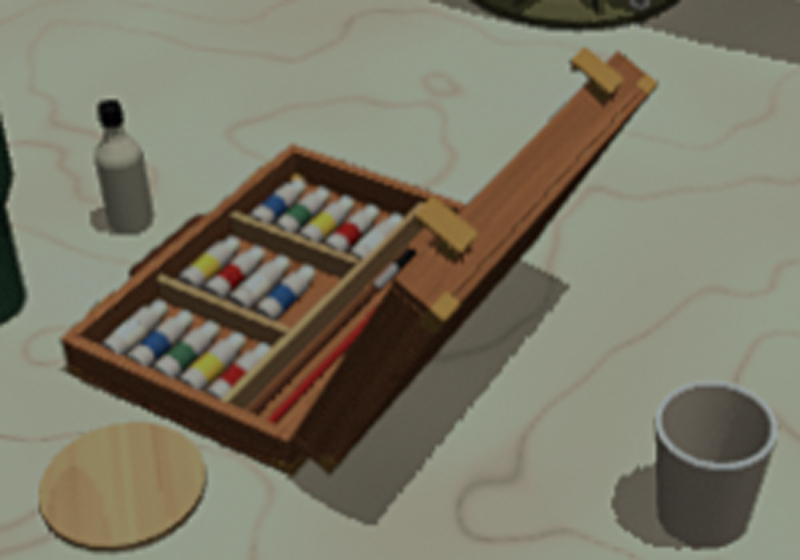

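```bash
cat > h.py <<'E'
import numpy as np, cv2, json
from scipy.optimize import least_squares
from scipy.spatial.transform import Rotation as R
def proj(P,d):
    T=np.linalg.inv(d["cam_to_world"]); P=np.atleast_2d(P)
    p,_=cv2.projectPoints(P.astype(float),cv2.Rodrigues(T[:3,:3])[0],T[:3,3],np.array([[d["fx"],0,d["cx"]],[0,d["fy"],d["cy"]],[0,0,1]]),np.array(d["distortion"]))
    return p[:,0]
def case2w(p,P):
    x,y,a=p[:3]; Rz=R.from_euler('z',a).as_matrix()
    return np.atleast_2d(P)@Rz.T+[x,y,0]
def lid2w(p,P): # P in lid_hinge axes, th lid angle
    th=p[3]; Ry=R.from_euler('y',th).as_matrix() # -x -> up for +th
    return case2w(p,np.atleast_2d(P)@Ry.T+[100,0,36])
E
cat > fit.py <<'E'
from h import *
from cell import vision
T=vision.camera("top");S=vision.camera("scene")
tz=lambda u,v:(240+u/3.6,100+v/3.1); sz=lambda u,v:(150+u/3.2,115+v/3.2)
obs=[(T,'c',(-100,-140,36),tz(722,236)),(T,'c',(-100,140,36),tz(606,524)),(T,'c',(100,-140,36),tz(482,160)),(T,'c',(100,140,36),tz(355,446)),
(T,'l',(-200,-140,36),tz(333,38)),(T,'l',(-200,140,36),tz(180,370)),(T,'l',(-200,-140,0),tz(375,42)),(T,'l',(-200,140,0),tz(232,376)),
(S,'c',(-100,-140,36),sz(65,343)),(S,'c',(-100,140,36),sz(293,148)),(S,'c',(100,-140,36),sz(292,440)),
(S,'l',(-200,-140,36),sz(435,320)),(S,'l',(-200,140,36),sz(655,83)),(S,'l',(-200,140,0),sz(620,54))]
def f(p):
    return np.concatenate([proj((case2w if k=='c' else lid2w)(p,P),d)[0]-o for d,k,P,o in obs])
r=least_squares(f,[400,-100,1.8,2.1],loss='soft_l1')
print(r.x); print(f(r.x).reshape(-1,2).round(1).tolist())
p=r.x; np.save("p.npy",p)
print("hinge",lid2w(p,[0,0,0]),"edge",lid2w(p,[-200,0,18]),"front",case2w(p,[-100,0,36]))
for d,n in((T,"top"),(S,"scene")):
    im=d["color"].copy()
    for q in np.vstack([case2w(p,[[a,b,c] for a in(-100,100) for b in(-140,140) for c in(0,36)]),lid2w(p,[[a,b,c] for a in(0,-200) for b in(-140,140) for c in(0,36)])]):
        u=proj(q,d)[0]; cv2.circle(im,tuple(int(round(v*16)) for v in u),24,(0,255,255),-1,shift=4)
    im=im[100:290,220:460] if n=="top" else im[115:290,150:400]
    cv2.imwrite(f"pics/{n}_fit.png",cv2.resize(im,None,fx=3,fy=3))
E
python3 fit.py
```

```text
[ 572.17534274 -136.67429755  -11.34260412  -10.51476   ]
[[1.0, -1.5], [0.1, 2.3], [-0.9, -2.1], [-1.5, -0.1], [-0.8, -1.9], [-2.4, -1.3], [0.3, -1.6], [-4.3, 0.8], [-2.9, -3.0], [-1.0, -2.7], [-3.0, -0.9], [1.1, -1.1], [0.1, -0.7], [-1.7, -2.1]]
hinge [[606.18596314 -42.63559435  36.        ]] edge [[643.07367576  59.35821283 204.99869809]] front [[ 538.16472234 -230.71300075   36.        ]]
```

View pics/top_fit.png

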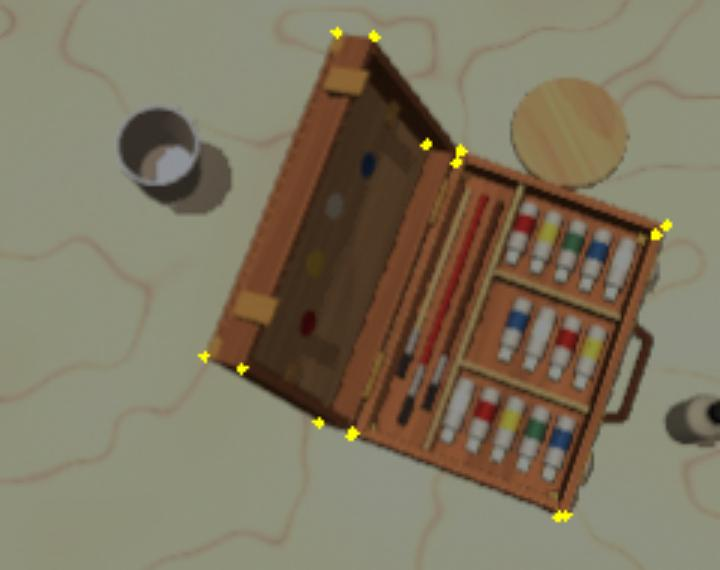

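View pics/scene_fit.png

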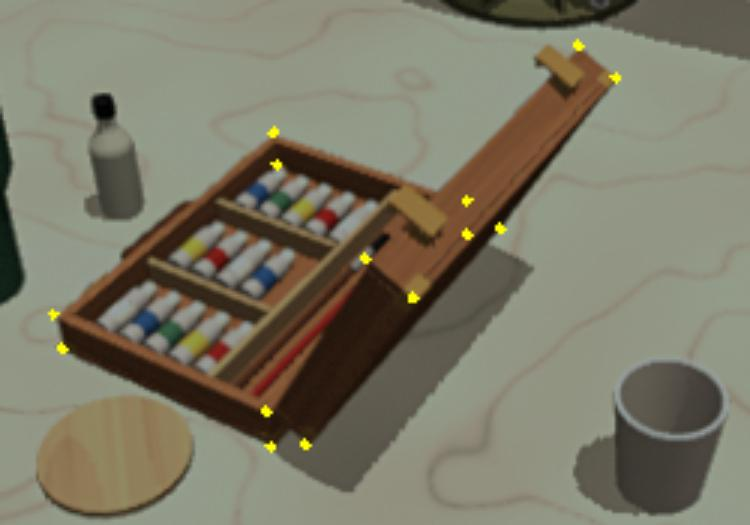

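```bash
cat >> fit.py <<'E'
for sub in (obs[:8],obs[8:],obs[:4],obs[:4]+obs[8:11],obs[4:8]+obs[11:]):
    def g(p): return np.concatenate([proj((case2w if k=='c' else lid2w)(p,P),d)[0]-np.array(o)+.35 for d,k,P,o in sub])
    r=least_squares(g,[572,-137,1.22,2.05],loss='linear'); print(r.x.round(3),r.cost, g(r.x).reshape(-1,2).round(1).tolist(), lid2w(r.x,[-200,0,18]).round(1))
E
python3 fit.py | tail -5
```

```text
[ 572.872 -137.177    1.233    2.031] 14.99675625494529 [[1.2, -1.8], [1.2, 2.2], [-0.9, -1.9], [-0.7, 0.5], [0.3, -1.2], [-0.4, 0.1], [1.6, -0.9], [-2.1, 2.2]] [[640.8  56.3 207.1]]
[ 578.321 -130.908    1.219    2.024] 7.405674265548309 [[-1.3, -0.8], [1.1, -0.9], [-1.2, 1.9], [1.1, -0.1], [1.2, -0.2], [-0.9, -1.4]] [[648.5  60.4 207.9]]
[ 572.44  -136.623    1.226    2.05 ] 7.5004285046552415 [[1.3, -1.3], [0.5, 2.5], [-0.7, -1.8], [-1.1, 0.3]] [[642.8  59.3 205.2]]
[ 573.325 -134.172    1.235    2.05 ] 14.949224757623826 [[0.0, -2.1], [0.2, 2.0], [-2.1, -2.0], [-1.7, 0.4], [-1.5, -1.7], [-0.6, -2.0], [-0.7, -0.1]] [[641.9  62.4 205.2]]
[ 570.473 -143.56     1.228    2.081] 11.152406261199769 [[0.2, -0.6], [-0.7, -0.2], [1.1, -0.6], [-2.9, 1.7], [0.7, 0.5], [-0.8, 0.7], [-2.4, -0.9]] [[642.3  57.4 201.7]]
```

```bash
cat >> h.py <<'E'
def ray(d,uv,z):
    K=np.array([[d["fx"],0,d["cx"]],[0,d["fy"],d["cy"]],[0,0,1]])
    n=cv2.undistortPoints(np.array([[uv]],float),K,np.array(d["distortion"]))[0,0]
    M=np.array(d["cam_to_world"]); v=M[:3,:3]@[n[0],n[1],1]; o=M[:3,3]
    return o+v*(z-o[2])/v[2]
def w2case(p,P): return (R.from_euler('z',-p[2]).as_matrix()@(np.array(P)-[p[0],p[1],0]))
E
python3 - <<'E'
from h import *
from cell import vision
p=np.array([574,-135.5,1.228,2.04]); np.save("p.npy",p)
T=vision.camera("top")
for n,uv,z in (("cup",(272,150),85),("tumb",(502,183),202),("bottle",(460,238),115),("blank",(410,144),8)):
    w=ray(T,uv,z); print(n,w.round(0),w2case(p,w).round(0))
for th in (2.04,1.8,1.57,1.2,.8,.4,0.1,0):
    q=p.copy();q[3]=th
    print(th,"edge outer corner",lid2w(q,[-200,0,36]).round(0),"contact@-180",lid2w(q,[-185,0,36]).round(0))
E
```

```text
cup [715. 183.  85.] [347. -26.  85.]
tumb [ 608. -369.  202.] [-208. -111.  202.]
bottle [ 488. -296.  115.] [-179.   27.  115.]
blank [ 766. -199.    8.] [   5. -202.    8.]
2.04 edge outer corner [[649.  74. 198.]] contact@-180 [[647.  68. 185.]]
1.8 edge outer corner [[635.  34. 223.]] contact@-180 [[634.  31. 208.]]
1.57 edge outer corner [[620.  -8. 236.]] contact@-180 [[620.  -8. 221.]]
1.2 edge outer corner [[595. -78. 235.]] contact@-180 [[596. -73. 221.]]
0.8 edge outer corner [[ 569. -148.  205.]] contact@-180 [[ 573. -138.  194.]]
0.4 edge outer corner [[ 550. -202.  147.]] contact@-180 [[ 555. -189.  141.]]
0.1 edge outer corner [[ 542. -225.   92.]] contact@-180 [[ 547. -211.   90.]]
0 edge outer corner [[ 540. -230.   72.]] contact@-180 [[ 545. -216.   72.]]
```

```bash
python3 -m jog '[[0,0,0,0,0,0.147,0],[0,0,0,0,0,0.147,0],[0,0,0,0,0,0.147,0],[0,0,0,0,0,0.147,0],[0,0,0,0,0,0.147,0],[0,0,0,0,0,0.147,0],[0,0,0,0,0,0.147,0],[0,0,0,0,0,0.147,0]]' 10; python3 -m jog '[[0,0,0,0,0,0.147,0],[0,0,0,0,0,0.147,0],[0,0,0,0,0,0.147,0]]'
cat > st.py <<'E'
from h import *
from cell import monitor
s=monitor.read_state(); p=np.load("p.npy")
print("t",round(s["clock"],2),"pos",s["eef_pos"].round(1),"rot",s["eef_rot"].round(3),"case",w2case(p,s["eef_pos"]).round(1),"gap",round(s["finger_gap"],1),"q",s["joints"].round(2))
F=s["wrist_force"];print("F world",F.round(1),"F case",(R.from_euler('z',-p[2]).as_matrix()@F).round(1))
E
python3 st.py
```

```text
clock: 1.2
eef_pos: [161.4, 525.8, 205.4]
eef_rot: [-3.142, 0.0, 1.662]
wrist_force: [-0.2, -0.3, 0.6]
finger_gap: 33.9
clock: 1.5
eef_pos: [161.4, 525.8, 205.4]
eef_rot: [3.142, 0.0, 1.221]
wrist_force: [-0.4, 0.6, 0.6]
finger_gap: 9.8
t 1.5 pos [161.4 525.8 205.4] rot [3.142 0.    1.221] case [484.1 610.9 205.4] gap 9.8 q [ 1.21  0.3   1.52 -0.    1.32  1.56]
F world [-0.4  0.6  0.6] F case [0.4 0.6 0.6]
```

```bash
python3 -m jog '[[-0.8,2.5,0,0,0,0,0],[-1.6,4.6,0,0,0,0,0],[-1.6,4.6,0,0,0,0,0],[-1.6,4.6,0,0,0,0,0],[-1.6,4.6,0,0,0,0,0],[-1.6,4.6,0,0,0,0,0],[-1.6,4.6,0,0,0,0,0],[-1.6,4.6,0,0,0,0,0]]'; python3 st.py
```

```text
clock: 2.3
eef_pos: [448.9, 294.2, 205.6]
eef_rot: [3.141, -0.0, 1.227]
wrist_force: [0.8, 0.8, 0.2]
finger_gap: 0.7
t 2.3 pos [448.9 294.2 205.6] rot [ 3.141 -0.     1.227] case [362.7 262.3 205.6] gap 0.7 q [0.51 0.27 1.56 0.   1.31 0.86]
F world [0.8 0.8 0.2] F case [ 1.1 -0.4  0.2]
```

```bash
python3 -m jog '[[-1.5,4.2,0,0,0,0,0],[-1.5,4.2,0,0,0,0,0],[-1.5,4.2,0,0,0,0,0],[-1.5,4.2,0,0,0,0,0],[-1.5,4.0,0,0,0,0,0],[-1.0,2.5,0,0,0,0,0],[-0.5,1.0,0,0,0,0,0],[0,0,0,0,0,0,0]]'; python3 st.py
python3 - <<'E'
from cell import vision
import cv2
for n in("wrist","scene","top"): cv2.imwrite(f"pics/{n}1.png",vision.camera(n)["color"])
E
```

```text
clock: 3.1
eef_pos: [646.2, 128.4, 204.9]
eef_rot: [-3.141, 0.0, 1.226]
wrist_force: [0.0, 0.6, 0.3]
finger_gap: 0.2
t 3.1 pos [646.2 128.4 204.9] rot [-3.141  0.     1.226] case [272.8  20.8 204.9] gap 0.2 q [0.14 0.55 1.17 0.   1.42 0.49]
F world [0.  0.6 0.3] F case [0.5 0.1 0.3]
```

View pics/wrist1.png

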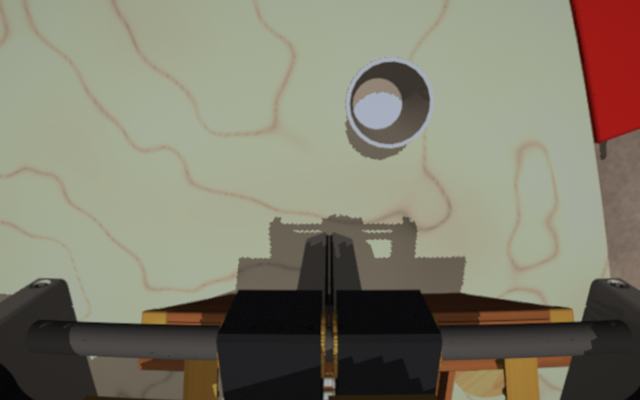

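View pics/scene1.png

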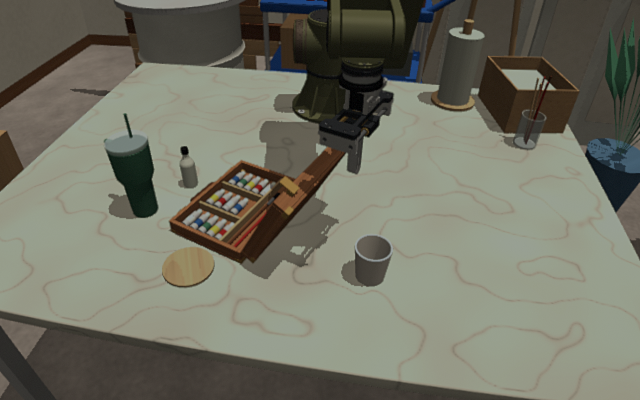

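```bash
cat >> h.py <<'E'
def wristcam():
    from cell import monitor,vision
    s=monitor.read_state(); d=vision.camera("wrist")
    M=np.eye(4); M[:3,:3]=R.from_euler('xyz',s["eef_rot"]).as_matrix(); M[:3,3]=s["eef_pos"]
    d["cam_to_world"]=M@np.array(d["tool_from_camera"]); return d
E
python3 - <<'E'
from h import *
d=wristcam(); p=np.load("p.npy")
im=d["color"][270:400,100:620]; cv2.imwrite("pics/w1z.png",cv2.resize(im,None,fx=1.5,fy=3))
for c in ([-200,-140,36],[-200,140,36],[-200,-140,0],[-200,140,0]): print(c,proj(lid2w(p,c),d))
E
```

```text
[-200, -140, 36] [[574.95098136 314.03064708]]
[-200, 140, 36] [[145.34627155 315.90553808]]
[-200, -140, 0] [[579.84679575 371.14349167]]
[-200, 140, 0] [[141.38753607 374.33755047]]
```

View pics/w1z.png

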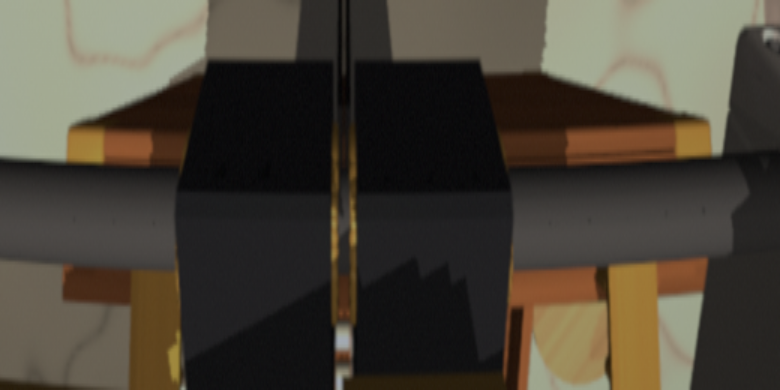

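```bash
python3 - <<'E'
import numpy as np
for th in np.arange(2.06,-0.01,-0.07):
    s,c=np.sin(th),np.cos(th)
    if th>=1.57: r=200; x=100-r*c+36*s+8; z=36+r*s+36*c-30-10*0
    else: r=175; x=100-r*c+36*s+8; z=36+r*s+36*c
    print(round(th,2),round(x,1),round(z,1))
E
```

```text
2.06 233.8 165.6
1.99 222.3 174.0
1.92 210.3 181.6
1.85 197.7 188.3
1.78 184.8 194.2
1.71 171.4 199.1
1.64 157.7 203.0
1.57 143.9 211.0
1.5 131.5 213.1
1.43 119.1 214.3
1.36 106.6 214.7
1.29 94.1 214.1
1.22 81.7 212.7
1.15 69.4 210.4
1.08 57.3 207.3
1.01 45.4 203.3
0.94 33.9 198.6
0.87 22.7 193.0
0.8 11.9 186.6
0.73 1.6 179.5
0.66 -8.2 171.7
0.59 -17.4 163.3
0.52 -26.0 154.2
0.45 -33.9 144.5
0.38 -41.2 134.3
0.31 -47.7 123.7
0.24 -53.4 112.6
0.17 -58.4 101.1
0.1 -62.5 89.3
0.03 -65.8 77.2
```

```bash
python3 -m jog '[[-0.5,0.5,1,0,0,0,0],[-1,0.5,1,0,0,0,0],[-1,0.5,1,0,0,0,0],[-0.3,0,0.6,0,0,0,0],[0,0,0,0,0,0,0]]'; python3 st.py
```

```text
clock: 3.8
eef_pos: [650.2, 96.8, 168.1]
eef_rot: [-3.14, 0.001, 1.226]
wrist_force: [-0.3, 0.1, 0.2]
finger_gap: 0.5
t 3.8 pos [650.2  96.8 168.1] rot [-3.140e+00  1.000e-03  1.226e+00] case [244.4   6.3 168.1] gap 0.5 q [0.09 0.57 1.22 0.   1.35 0.44]
F world [-0.3  0.1  0.2] F case [0.  0.3 0.2]
```

Now approach contact and begin the push (5 mm per row).

```bash
python3 -m jog '[[-0.4,0,0,0,0,0,0],[-0.4,0,0,0,0,0,0],[-0.4,0,0,0,0,0,0],[-0.4,0,-0.1,0,0,0,0],[-0.5,0,-0.3,0,0,0,0],[-0.5,0,-0.4,0,0,0,0]]'; python3 st.py
```

```text
clock: 4.4
eef_pos: [642.5, 74.6, 179.1]
eef_rot: [3.139, -0.003, 1.228]
wrist_force: [3.3, 7.3, 3.6]
finger_gap: 0.5
t 4.4 pos [642.5  74.6 179.1] rot [ 3.139e+00 -3.000e-03  1.228e+00] case [220.9   6.1 179.1] gap 0.5 q [0.06 0.54 1.25 0.   1.35 0.4 ]
F world [3.3 7.3 3.6] F case [ 8.  -0.6  3.6]
```

```bash
python3 st.py; cat > look.py <<'E'
import sys
from h import *
from cell import vision
k=sys.argv[1]
a=vision.camera("top")["color"]; b=vision.camera("scene")["color"]
cv2.imwrite(f"pics/top{k}.png",a); cv2.imwrite(f"pics/scene{k}.png",b)
o=np.vstack([cv2.resize(a[90:290,230:540],None,fx=2,fy=2)[:300+100], ]) 
s=cv2.resize(b[100:300,90:400],None,fx=2,fy=2)
cv2.imwrite(f"pics/both{k}.png",cv2.resize(np.hstack([o,s]),(800,258*1)) if 0 else np.hstack([cv2.resize(o,(400,258)),cv2.resize(s,(400,258))]))
# case shift: compare front corner region of lower half with initial
for n,im,(y0,y1,x0,x1) in (("top",a,(170,275,400,440)),("scene",b,(200,250,165,215))):
    ref=cv2.cvtColor(cv2.imread(f"pics/{n}0.png"),6)[y0:y1,x0:x1].astype(np.float32); cur=cv2.cvtColor(im,6)[y0:y1,x0:x1].astype(np.float32)
    print(n,"shift px",[np.round(v,2) for v in cv2.phaseCorrelate(ref,cur,cv2.createHanningWindow(ref.shape[::-1],cv2.CV_32F))])
E
python3 look.py 2
```

```text
t 4.4 pos [642.5  74.6 179.1] rot [ 3.139e+00 -3.000e-03  1.228e+00] case [220.9   6.1 179.1] gap 0.5 q [0.06 0.54 1.25 0.   1.35 0.4 ]
F world [3.3 7.3 3.6] F case [ 8.  -0.6  3.6]
top shift px [array([-0.  , -0.04]), np.float64(1.0)]
scene shift px [array([-0.01, -0.03]), np.float64(0.98)]
```

View pics/both2.png

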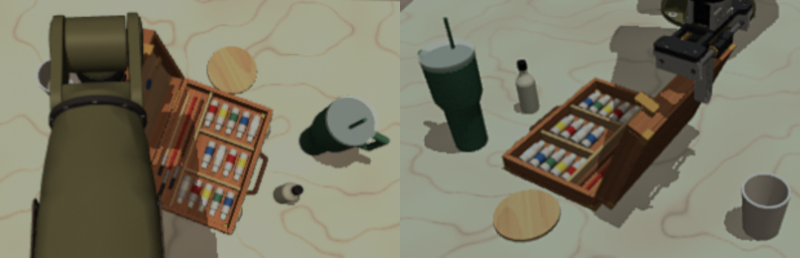

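```bash
python3 -m jog '[[-0.6,0,-0.38,0,0,0,0],[-0.6,0,-0.36,0,0,0,0],[-0.62,0,-0.34,0,0,0,0],[-0.63,0,-0.32,0,0,0,0],[-0.65,0,-0.3,0,0,0,0],[-0.65,0,-0.28,0,0,0,0]]'; python3 st.py; python3 look.py 3
```

```text
clock: 5.1
eef_pos: [629.7, 38.5, 198.5]
eef_rot: [3.139, -0.002, 1.228]
wrist_force: [3.0, 5.4, 3.0]
finger_gap: 0.6
t 5.1 pos [629.7  38.5 198.5] rot [ 3.139e+00 -2.000e-03  1.228e+00] case [182.6   6.  198.5] gap 0.6 q [0.   0.49 1.28 0.   1.37 0.35]
F world [3.  5.4 3. ] F case [ 6.1 -1.   3. ]
top shift px [array([ 0.02, -0.04]), np.float64(1.0)]
scene shift px [array([ 0.03, -0.03]), np.float64(0.98)]
```

```bash
python3 -m jog '[[-0.65,0.03,-0.25,0,0,0,0],[-0.65,0,-0.25,0,0,0,0],[-0.65,0,-0.22,0,0,0,0],[-0.65,0,-0.2,0,0,0,0],[-0.65,0,-0.2,0,0,0,0],[-0.63,0,-0.15,0,0,0,0],[-0.62,0,-0.12,0,0,0,0],[-0.62,0,-0.1,0,0,0,0]]'; python3 st.py; python3 look.py 4
```

```text
clock: 6.0
eef_pos: [612.0, -10.8, 212.1]
eef_rot: [-3.141, -0.0, 1.227]
wrist_force: [2.0, 3.9, -2.6]
finger_gap: 0.3
t 6.0 pos [612.  -10.8 212.1] rot [-3.141 -0.     1.227] case [130.2   6.1 212.1] gap 0.3 q [-0.08  0.44  1.32  0.    1.38  0.27]
F world [ 2.   3.9 -2.6] F case [ 4.3 -0.6 -2.6]
top shift px [array([0.08, 0.05]), np.float64(1.02)]
scene shift px [array([ 0.06, -0.04]), np.float64(0.98)]
```

View pics/both4.png

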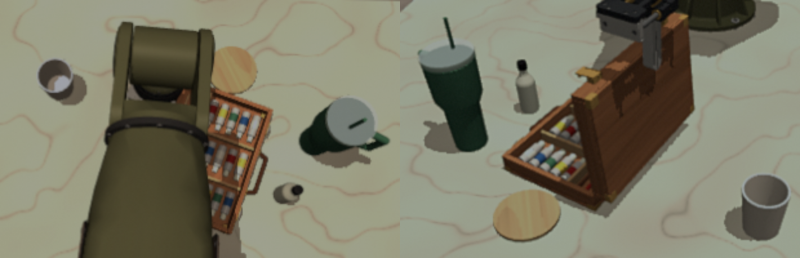

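```bash
python3 -m jog '[[-0.62,0,-0.08,0,0,0,0],[-0.62,0,-0.05,0,0,0,0],[-0.62,0,-0.02,0,0,0,0],[-0.62,0,0,0,0,0,0],[-0.62,0,0.02,0,0,0,0],[-0.62,0,0.05,0,0,0,0],[-0.62,0,0.07,0,0,0,0],[-0.61,0,0.1,0,0,0,0]]'; python3 st.py
python3 -m jog '[[-0.61,0,0.1,0,0,0,0],[-0.6,0,0.13,0,0,0,0],[-0.6,0,0.15,0,0,0,0],[-0.6,0,0.18,0,0,0,0],[-0.6,0,0.2,0,0,0,0],[-0.59,0,0.22,0,0,0,0],[-0.58,0,0.24,0,0,0,0],[-0.57,0,0.27,0,0,0,0]]'; python3 st.py;  python3 look.py 5
```

```text
clock: 6.9
eef_pos: [595.5, -57.5, 211.4]
eef_rot: [3.141, -0.0, 1.227]
wrist_force: [3.3, 2.3, 0.2]
finger_gap: 0.3
t 6.9 pos [595.5 -57.5 211.4] rot [ 3.141 -0.     1.227] case [ 80.6   6.  211.4] gap 0.3 q [-0.16  0.4   1.37 -0.    1.37  0.19]
F world [3.3 2.3 0.2] F case [ 3.3 -2.4  0.2]
clock: 7.7
eef_pos: [579.4, -102.3, 196.3]
eef_rot: [3.141, 0.0, 1.227]
wrist_force: [1.0, 0.3, 3.3]
finger_gap: 0.6
t 7.7 pos [ 579.4 -102.3  196.3] rot [3.141 0.    1.227] case [ 33.1   6.  196.3] gap 0.6 q [-0.24  0.39  1.42 -0.    1.33  0.11]
F world [1.  0.3 3.3] F case [ 0.7 -0.8  3.3]
top shift px [array([ 3.25, -5.84]), np.float64(0.08)]
scene shift px [array([-0.  ,  0.64]), np.float64(0.91)]
```

View pics/both5.png

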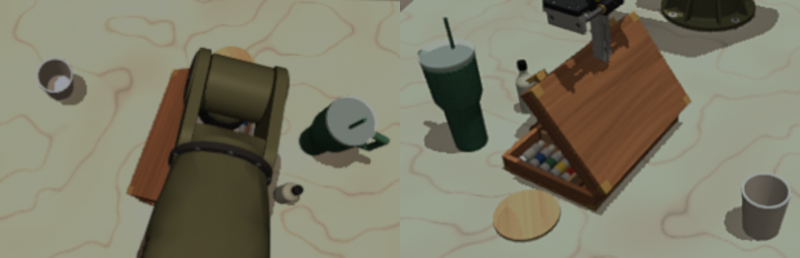

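```bash
python3 -m jog '[[-0.56,0,0.27,0,0,0,0],[-0.55,0,0.29,0,0,0,0],[-0.54,0,0.31,0,0,0,0],[-0.53,0,0.33,0,0,0,0],[-0.52,0,0.34,0,0,0,0],[-0.51,0,0.36,0,0,0,0],[-0.5,0,0.38,0,0,0,0],[-0.48,0,0.4,0,0,0,0]]'; python3 st.py
python3 -m jog '[[-0.46,0,0.42,0,0,0,0],[-0.44,0,0.44,0,0,0,0],[-0.43,0,0.45,0,0,0,0],[-0.42,0,0.46,0,0,0,0],[-0.4,0,0.48,0,0,0,0],[-0.39,0,0.49,0,0,0,0],[-0.37,0,0.5,0,0,0,0],[-0.35,0,0.51,0,0,0,0]]'; python3 st.py;  python3 look.py 6
```

```text
clock: 8.6
eef_pos: [565.2, -141.5, 169.1]
eef_rot: [-3.141, 0.0, 1.227]
wrist_force: [1.0, 2.7, 1.0]
finger_gap: 0.5
t 8.6 pos [ 565.2 -141.5  169.1] rot [-3.141  0.     1.227] case [ -8.6   6.2 169.1] gap 0.5 q [-0.31  0.4   1.47 -0.    1.27  0.04]
F world [1.  2.7 1. ] F case [ 2.9 -0.   1. ]
clock: 9.4
eef_pos: [554.3, -172.2, 131.6]
eef_rot: [-3.142, 0.0, 1.227]
wrist_force: [1.1, 1.1, 0.6]
finger_gap: 0.6
t 9.4 pos [ 554.3 -172.2  131.6] rot [-3.142  0.     1.227] case [-41.2   6.2 131.6] gap 0.6 q [-0.36  0.43  1.52 -0.    1.19 -0.02]
F world [1.1 1.1 0.6] F case [ 1.4 -0.7  0.6]
top shift px [array([ -1.56, -27.22]), np.float64(0.13)]
scene shift px [array([-0.31,  0.21]), np.float64(0.78)]
```

View pics/both6.png

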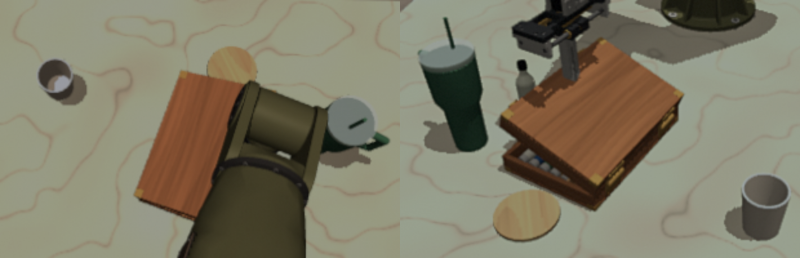

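```bash
python3 -m jog '[[-0.4,0,0.48,0,0,0,0],[-0.4,0,0.48,0,0,0,0],[-0.4,0,0.48,0,0,0,0],[-0.4,0,0.48,0,0,0,0],[-0.4,0,0.46,0,0,0,0],[-0.4,0,0.45,0,0,0,0],[-0.4,0,0.42,0,0,0,0]]'; python3 st.py;  python3 look.py 7
```

```text
clock: 10.2
eef_pos: [544.8, -198.6, 99.2]
eef_rot: [-3.142, 0.0, 1.227]
wrist_force: [0.5, 1.0, 1.4]
finger_gap: 0.7
t 10.2 pos [ 544.8 -198.6   99.2] rot [-3.142  0.     1.227] case [-69.2   6.3  99.2] gap 0.7 q [-0.41  0.47  1.54 -0.    1.13 -0.07]
F world [0.5 1.  1.4] F case [ 1.1 -0.2  1.4]
top shift px [array([ -8.06, -10.42]), np.float64(0.07)]
scene shift px [array([-0.97,  1.42]), np.float64(0.33)]
```

View pics/both7.png

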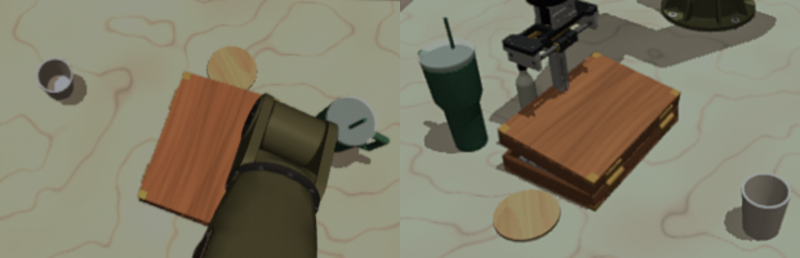

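```bash
python3 -m jog '[[-0.4,0,0.22,0,0,0,0],[-0.4,0,0.25,0,0,0,0],[-0.4,0,0.3,0,0,0,0],[-0.4,0,0.3,0,0,0,0],[0,0,0.3,0,0,0,0],[0,0,0,0,0,0,0]]'; python3 st.py
```

```text
clock: 10.9
eef_pos: [539.3, -213.4, 85.3]
eef_rot: [-3.141, 0.0, 1.227]
wrist_force: [-0.8, 0.2, -0.4]
finger_gap: 0.8
t 10.9 pos [ 539.3 -213.4   85.3] rot [-3.141  0.     1.227] case [-85.    6.5  85.3] gap 0.8 q [-0.44  0.49  1.55 -0.    1.1  -0.1 ]
F world [-0.8  0.2 -0.4] F case [-0.   0.8 -0.4]
```

```bash
python3 -m jog '[[0,0,0.15,0,0,0,0],[0,0,0.15,0,0,0,0],[0,0,0.15,0,0,0,0]]'; python3 -m jog '[[0,0,0.1,0,0,0,0],[0,0,0.1,0,0,0,0],[0,0,0.1,0,0,0,0]]'; python3 st.py
```

```text
clock: 11.2
eef_pos: [539.7, -213.4, 81.6]
eef_rot: [3.141, 0.0, 1.227]
wrist_force: [-4.1, 0.1, 12.8]
finger_gap: 0.5
clock: 11.5
eef_pos: [539.7, -213.6, 80.2]
eef_rot: [3.14, 0.001, 1.227]
wrist_force: [-9.9, -1.2, 20.7]
finger_gap: 0.5
t 11.5 pos [ 539.7 -213.6   80.2] rot [3.140e+00 1.000e-03 1.227e+00] case [-85.1   6.   80.2] gap 0.5 q [-0.44  0.49  1.56 -0.    1.09 -0.1 ]
F world [-9.9 -1.2 20.7] F case [-4.4  8.9 20.7]
```

```bash
python3 look.py 8; python3 - <<'E'
from h import *
d=wristcam(); cv2.imwrite("pics/wrist8.png",d["color"])
b=cv2.imread("pics/scene8.png")[120:260,130:330]; cv2.imwrite("pics/s8z.png",cv2.resize(b,None,fx=4,fy=4,interpolation=2))
E
```

```text
top shift px [array([ 6.2 , -5.88]), np.float64(0.03)]
scene shift px [array([ 0.  , -0.27]), np.float64(0.23)]
```

View pics/s8z.png

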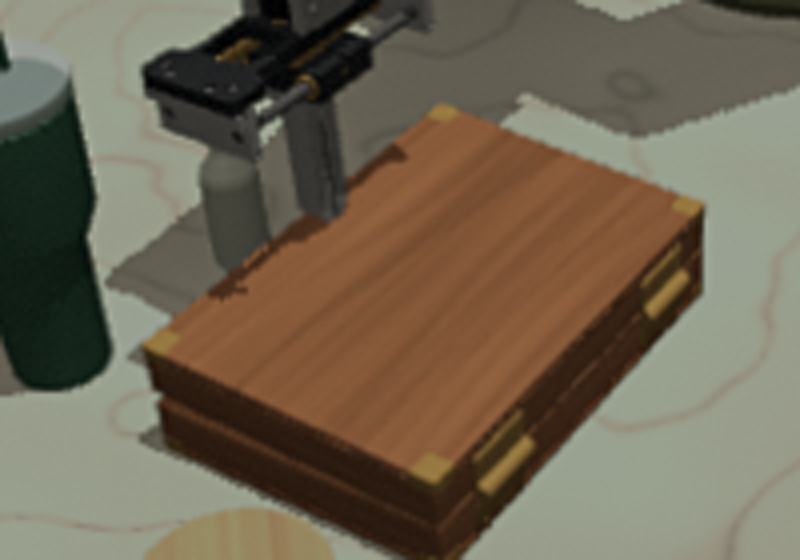

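View pics/wrist8.png

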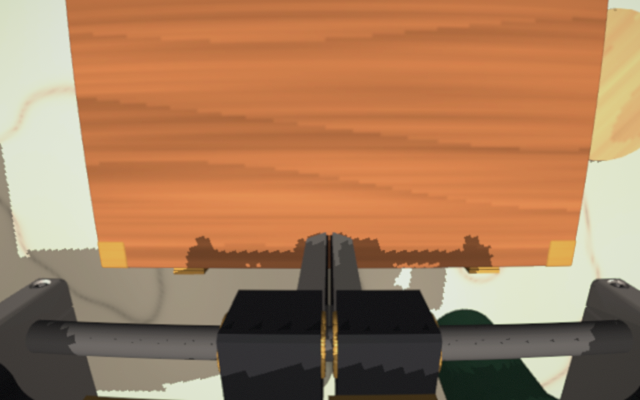

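```bash
python3 -m jog '[[0,-0.05,0,0,0,0,0],[0,-0.05,0.0,0,0,0,0]]'; python3 st.py;  python3 -m jog '[[0,0,0.1,0,0,0,0],[0,0,0,0,0,0,0]]';python3 st.py
```

```text
clock: 11.85
eef_pos: [539.5, -213.7, 80.0]
eef_rot: [3.138, 0.001, 1.227]
wrist_force: [-0.4, -3.7, 12.1]
finger_gap: 0.5
t 11.85 pos [ 539.5 -213.7   80. ] rot [3.138e+00 1.000e-03 1.227e+00] case [-85.2   6.2  80. ] gap 0.5 q [-0.44  0.49  1.56 -0.    1.08 -0.1 ]
F world [-0.4 -3.7 12.1] F case [-3.6 -0.9 12.1]
clock: 12.05
eef_pos: [539.5, -213.8, 79.3]
eef_rot: [3.138, 0.001, 1.227]
wrist_force: [-2.6, -3.4, 15.4]
finger_gap: -0.1
t 12.05 pos [ 539.5 -213.8   79.3] rot [3.138e+00 1.000e-03 1.227e+00] case [-85.4   6.1  79.3] gap -0.1 q [-0.44  0.49  1.56 -0.    1.08 -0.1 ]
F world [-2.6 -3.4 15.4] F case [-4.   1.3 15.4]
```

```bash
python3 -m jog '[[0,-0.03,0.1,0,0,0,0],[0,-0.03,0.1,0,0,0,0],[0,0,0,0,0,0,0]]';python3 st.py
```

```text
clock: 12.35
eef_pos: [539.3, -214.2, 77.2]
eef_rot: [3.137, 0.002, 1.227]
wrist_force: [-0.0, -7.6, 10.8]
finger_gap: 0.7
t 12.35 pos [ 539.3 -214.2   77.2] rot [3.137e+00 2.000e-03 1.227e+00] case [-85.8   6.2  77.2] gap 0.7 q [-0.44  0.5   1.56 -0.    1.08 -0.1 ]
F world [-0.  -7.6 10.8] F case [-7.1 -2.5 10.8]
```

```bash
python3 -m jog '[[-0.04,0,0.1,0,0,0,0],[-0.04,0,0.1,0,0,0,0],[0,0,0,0,0,0,0]]';python3 st.py
```

```text
clock: 12.65
eef_pos: [538.2, -213.7, 73.7]
eef_rot: [3.14, 0.0, 1.227]
wrist_force: [0.8, -0.5, 0.7]
finger_gap: 0.5
t 12.65 pos [ 538.2 -213.7   73.7] rot [3.14  0.    1.227] case [-85.7   7.4  73.7] gap 0.5 q [-0.44  0.5   1.57 -0.    1.07 -0.1 ]
F world [ 0.8 -0.5  0.7] F case [-0.2 -1.   0.7]
```

```bash
python3 -m jog '[[0,0,0.1,0,0,0,0],[0,0,0.1,0,0,0,0],[0,0,0.05,0,0,0,0],[0,0,0,0,0,0,0]]';python3 st.py
```

```text
clock: 13.05
eef_pos: [537.9, -213.4, 72.0]
eef_rot: [3.141, 0.0, 1.227]
wrist_force: [-5.4, 1.0, 17.6]
finger_gap: 0.7
t 13.05 pos [ 537.9 -213.4   72. ] rot [3.141 0.    1.227] case [-85.5   7.8  72. ] gap 0.7 q [-0.44  0.5   1.57 -0.    1.07 -0.1 ]
F world [-5.4  1.  17.6] F case [-0.8  5.5 17.6]
```

```bash
python3 -m jog '[[0,0,-0.3,0,0,0,0],[0,0,-1,0,0,0,0],[0,0,-3,0,0,0,0],[0,0,-4,0,0,0,0],[0,0,-4,0,0,0,0],[0,0,-4,0,0,0,0],[1,-1,-2,0,0,0,0],[3,-2,0,0,0,0,0]]'; python3 -m jog '[[4,-2,0,0,0,0,0],[4,-2,0,0,0,0,0],[4,-2,0,0,0,0,0],[4,-2,0,0,0,0,0],[4,-2,0,0,0,0,0],[4,-2,0,0,0,0,0],[2,-1,0,0,0,0,0],[0,0,0,0,0,0,0]]';python3 st.py; python3 look.py 9
python3 - <<'E'
import cv2
b=cv2.imread("pics/scene9.png")[120:290,100:300]; cv2.imwrite("pics/s9z.png",cv2.resize(b,None,fx=3.5,fy=3.5,interpolation=2))
b=cv2.imread("pics/top9.png")[110:290,240:540]; cv2.imwrite("pics/t9z.png",cv2.resize(b,None,fx=2.6,fy=2.6,interpolation=2))
E
```

```text
clock: 13.85
eef_pos: [523.5, -166.8, 257.0]
eef_rot: [3.137, 0.0, 1.225]
wrist_force: [1.3, 0.1, -0.5]
finger_gap: 0.5
clock: 14.65
eef_pos: [487.7, 125.3, 254.1]
eef_rot: [-3.141, -0.0, 1.23]
wrist_force: [-0.5, -0.7, -0.2]
finger_gap: 0.1
t 14.65 pos [487.7 125.3 254.1] rot [-3.141 -0.     1.23 ] case [216.6 168.9 254.1] gap 0.1 q [0.18 0.16 1.58 0.   1.4  0.52]
F world [-0.5 -0.7 -0.2] F case [-0.8  0.3 -0.2]
top shift px [array([0.33, 0.27]), np.float64(0.52)]
scene shift px [array([ 1.02, -0.22]), np.float64(0.22)]
```

View pics/s9z.png

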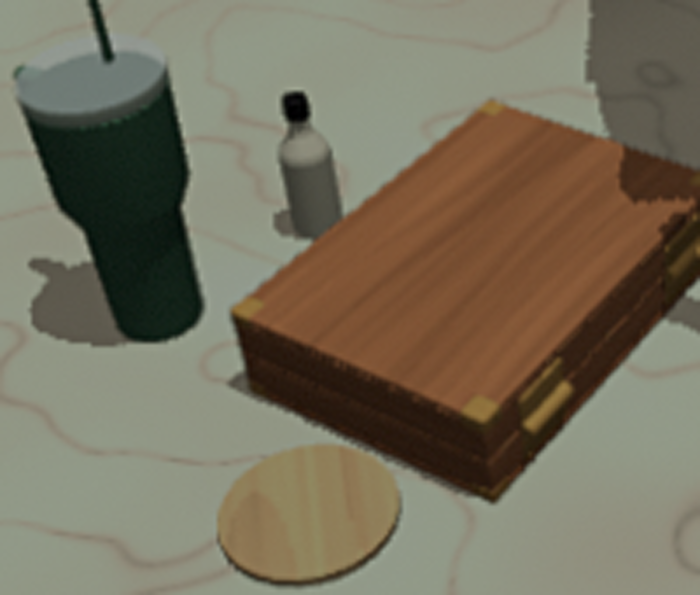

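View pics/t9z.png

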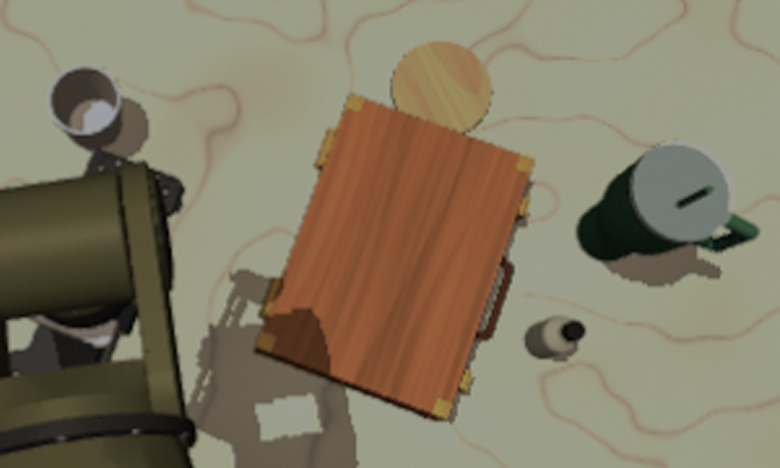

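```bash
python3 - <<'E'
import cv2,numpy as np
for n,bx in (("top",[("handle",195,250,418,442),("bottle",225,255,438,472),("tumbler",160,220,455,540),("blank",120,165,385,435),("cup",130,172,255,292)]),("scene",[("lower front-left wall",228,262,165,240),("blank",240,292,155,222),("bottle",140,190,175,202),("tumbler",125,220,100,162),("cup",230,290,345,400)])):
    a=cv2.cvtColor(cv2.imread(f"pics/{n}0.png"),6).astype(np.float32);b=cv2.cvtColor(cv2.imread(f"pics/{n}9.png"),6).astype(np.float32)
    for k,y0,y1,x0,x1 in bx:
        r,c=a[y0:y1,x0:x1],b[y0:y1,x0:x1]
        (s,q)=cv2.phaseCorrelate(r,c,cv2.createHanningWindow(r.shape[::-1],cv2.CV_32F)); print(n,k,np.round(s,2),round(q,2),"mean|d|",abs(r-c).mean().round(1))
rows=[]
for k,y,x in((0,0,0),(8,0,0),(9,0,0)):
    b=cv2.imread(f"pics/scene{k}.png")[195:268,160:250]; rows.append(cv2.resize(np.clip(b*2.0,0,255).astype(np.uint8),None,fx=2.95,fy=5,interpolation=2))
cv2.imwrite("pics/cmp.png",np.hstack(rows))
E
```

```text
top handle [0.42 0.54] 0.95 mean|d| 20.6
top bottle [-0.02  0.07] 0.99 mean|d| 11.3
top tumbler [-0.01  0.02] 1.0 mean|d| 10.4
top blank [0.03 0.59] 0.85 mean|d| 4.7
top cup [0.   0.42] 0.97 mean|d| 11.5
scene lower front-left wall [-14.62  -4.06] 0.05 mean|d| 17.8
scene blank [0.01 0.25] 0.99 mean|d| 2.5
scene bottle [ 0.5  -0.01] 0.97 mean|d| 0.6
scene tumbler [-0.01 -0.08] 0.98 mean|d| 1.2
scene cup [0.01 0.01] 0.99 mean|d| 1.1
```

View pics/cmp.png

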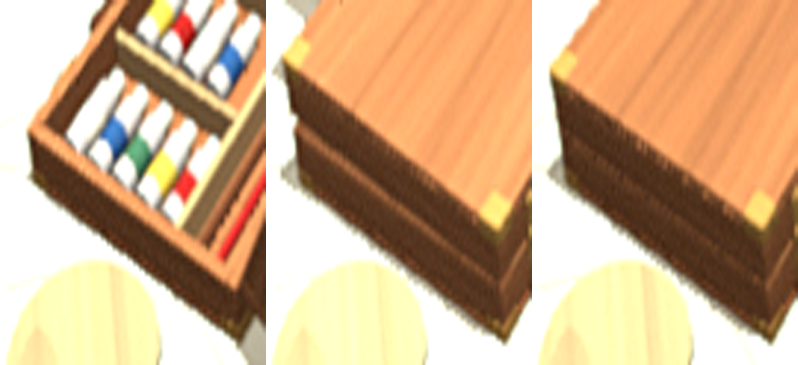

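```bash
python3 -m jog '[[0,0,0,0,0,0,0],[0,0,0,0,0,0,0]]'; python3 -c "
from cell import order
print(order.sign_off())"
```

```text
clock: 14.95
eef_pos: [488.5, 121.9, 253.9]
eef_rot: [-3.142, 0.0, 1.225]
wrist_force: [0.6, 0.1, -0.8]
finger_gap: 0.3
the job is handed in; nothing more can be done
None
```

The paint case is shut. I pushed the lid over slowly from behind with closed fingertips, about 0.35 rad/s at most. Then I pressed down on its front edge until the catches snapped, backed the arm well clear, and handed the job in at 14.95 s.

- **Closure:** Pressing took 12–21 N, then the contact force dropped to nothing as the catches snapped. A final 17.6 N press stopped firmly at 72.0 mm, the closed height. In the last scene picture the two halves meet, with no gap visible in the seam.
- **Case position:** In the pictures the case shifted by about 0.5 pixel, roughly 1 mm, which I take to be within the measuring error. While I pressed, up to about 9 N of sideways force built up on the case, and I eased it off. One automatic shift check, on the lower wall in the scene view, gave no usable match because the closed lid changes what that area looks like. By eye the lower half is where it started.
- **Other objects:** The tumbler, bottle, cup and round blank all stand as before. The small shifts measured (up to 0.6 pixel) come in one view only for each object, so I put them down to shadows and lighting.

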